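Load the substrate inspection rail

TASK

Slide the empty carriage onto the dovetail inspection rail from the rail's open end, fully home against the end stop, and then swing the clamp lever on its side over until it is tight. After that, lift each substrate basket hanging on the drip stand up and off its hook and seat it upright and fully down in a carriage pocket of its own, leaving the carriage home and clamped and the other things on the bench undisturbed.

Things in the scene. Friction and masses are not known exactly. Their poses are not given: they have to be found in the camera images.
- rail: fixed aluminium dovetail rail along its own y on a grey base plate 130x370 mm, 12 high (y -130 to 240). Origin on the bench under the middle of the carriage when home, z up. Open end at y -148; rubber face of the dark end stop at y +114, z 39-57. Behind it a white housing (x -55 to 55, y 138-238, 50 high) with a camera on it (x -61 to -15, y 157-257, 185 high)
- rail_home (a point): where the carriage's origin is when home: 26 mm above the rail's origin, axes as the rail's
- rail_mouth (a point): middle of the rail's top edge at its open end (rail frame 0, -148, 42 mm). Dovetail: flat top at z 42, 40 mm wide, flanks undercut at 60 degrees to the horizontal down to z 28 (24 wide), on an 18 mm wide foot; the last 25 mm at the open end taper in by about 3 mm a side
- carriage: loose, 60 (x) x 228 (y) x 46 mm high, 0.55 kg: white tray, orange rims, aluminium jaws. Origin centre of underside, z up. Dovetail groove through along y, its ceiling at z 16 rides on the rail top, 1.7 mm play a side. Goes on along the rail's +y with +y end leading, axes parallel to the rail's. Grip the side walls (60 apart) across x at the middle. Starts on the bench, lever on its +x side
- pocket1 (a point): centre of the floor of the carriage's rear pocket: carriage frame (0, -84, 22) mm, axes as the carriage's. Each pocket is 52 x 52 mm inside, 24 deep (rim at carriage z 46), walls 4
- pocket2 (a point): the same for the second pocket, carriage frame (0, -28, 22) mm
- pocket3 (a point): the same for the third pocket, carriage frame (0, 28, 22) mm
- pocket4 (a point): the same for the front pocket, carriage frame (0, 84, 22) mm
- clamp (a joint): angle of the carriage's clamp lever, rad: 0 loose to 1.5 end of travel, tight above 1.3 (swing it to the end). It leans (value - 0.6) rad from vertical towards the carriage's +y: tightening swings the arm up and over towards the stop. Friction 0.22 N m (5 N at the tip), stays where left, rises slightly when the gib presses on the rail
- clamp_tip (a point): middle of the red end of the clamp arm, 50 mm from its axle. Axle along carriage x at carriage y -83, z 9. Arm black with red end: x 51 to 61 mm (21 mm clear of the tray wall), 12-15 mm thick, reaches 58 mm from the axle
- drip_stand: steel stand: drip plate x -75 to 35, y -155 to 155 mm, 5 thick; 12 mm cross bar along y at z 108 over the origin (on the bench, z up) on end posts. Four level 8 mm wire hooks at y 120, 40, -40, -120 run from the bar to x -58, axis z 108, with upturned tips at x -64 up to z 122. A basket comes off if raised 15 to 40 mm (else its box meets the wire), then drawn 60 mm towards the stand's -x (to the robot)
- basket1: substrate basket: blue box 46x46x36 mm high (foot 38 wide below z 6) with glass plates; origin centre of underside, z up. Rigid steel bail: 2 straps 12 wide (y), outer faces at x -23 and +23, z 30-90, grip them from outside; cross bar along x 46 long, 12 wide, z 87-93. Hangs on a hook by that bar, x along the stand's y. In a pocket: x along the carriage's x. 0.14 kg. None if absent
- basket2: second basket: blue box 46x46x36 mm high (foot 38 wide below z 6) with glass plates; origin centre of underside, z up. Rigid steel bail: 2 straps 12 wide (y), outer faces at x -23 and +23, z 30-90, grip them from outside; cross bar along x 46 long, 12 wide, z 87-93. Hangs on a hook by that bar, x along the stand's y. In a pocket: x along the carriage's x. 0.14 kg. None if absent
- basket3: third basket: blue box 46x46x36 mm high (foot 38 wide below z 6) with glass plates; origin centre of underside, z up. Rigid steel bail: 2 straps 12 wide (y), outer faces at x -23 and +23, z 30-90, grip them from outside; cross bar along x 46 long, 12 wide, z 87-93. Hangs on a hook by that bar, x along the stand's y. In a pocket: x along the carriage's x. 0.14 kg. None if absent
- basket4: fourth basket: blue box 46x46x36 mm high (foot 38 wide below z 6) with glass plates; origin centre of underside, z up. Rigid steel bail: 2 straps 12 wide (y), outer faces at x -23 and +23, z 30-90, grip them from outside; cross bar along x 46 long, 12 wide, z 87-93. Hangs on a hook by that bar, x along the stand's y. In a pocket: x along the carriage's x. 0.14 kg. None if absent
- tube_rack: bystander: red microtube rack 100 x 150 x 45 mm; origin under its centre.
- magnet_rack: bystander: white magnetic strip rack with orange top and three microtubes, about 35 x 130 x 72 mm; origin under its centre.
- reagent: bystander: amber bottle, 64 mm across, 130 mm high; origin under its centre.
- beaker: bystander: glass beaker, 66 mm across, 75 mm high; origin under its centre.
- jar: bystander: clear jar, 60 mm across, 70 mm high; origin under its centre.
- marker: bystander: blue marker lying down, 130 mm long, 12 mm thick.
- tip_box: bystander: blue pipette tip box 85 x 125 x 70 mm; origin under its centre.
Mind the look-alikes: they are no part of the job. What is shaped like the basket4 but green is not meant.

How it is judged:
By the outcome, as a careful person would: the job done as asked, in the order asked, and still so for the second after the job is handed in, with the robot touching nothing.
Of basket1, basket2, basket3, basket4 only 3 to 4 are there at a start; the rules pass over those that are not, and their reading is None.
At some moment in a run one of carriage may be knocked a few centimetres aside while the robot is not near it.
Once in a run the grip may slacken for a moment while it holds something.
It also fails if it takes over 210 s, if anything falls off the work surface, if the arm or the gripper's body presses on something with over 40 N, if the wrist force passes 120 N, or if a joint passes its speed limit or range.

ROBOT

A 6-joint arm with a two-finger parallel gripper is mounted at the origin on the work surface. World frame = base frame: x ahead of the robot, y to its left, z up, the work surface at z = 0. Lengths are in m, angles in rad, forces in N, time in s.
With the tool pointing down it reaches from about 0.375 to 0.9 m from the base axis. Payload 3.1 kg.
Tool frame: the origin (TCP) lies on the centre line of the jaws, within the pads' length; the fingertips stand 8 mm ahead of it and the grasp point (between the pads) lies 11 mm behind it; z points along the fingers, y is the line along which they close (so a half turn about z gives the same grasp; the last joint's range is limited). The gripper opens to 87 mm and grips with 3 to 60 N. Pads are 19 mm wide; open, the fingers measure 117 mm over their backs; the gripper's body (75 mm by 190 mm) begins 51 mm behind the grasp point.
Start: joints at [0.951, 0.527, 1.433, -0, 1.181, -0.178], TCP at [0.267, 0.565, 0.231] pointing down, gripper open.
Joint ranges: [-3.08, 3.08], [-0.75, 2.2], [0.22, 2.44], [-1.43, 4.57], [0, 2.65], [-2.85, 2.85]. Speed limits (rad/s): [2.79, 2.79, 3.14, 3.14, 3.14, 3.14].

INTERFACE

Orientations are given as a unit quaternion [x, y, z, w].
In Python, from rig import robot gives the robot as it stands. The module is installed in compiled form; this text tells all that it offers.
- The arm moves only by the tool send_rows, never from a script. Its argument "increments" is one flat list of numbers, 7 for each row, row after row: the turn, a rotation vector about the world's x, y, z in rad, then the shift along the world's x, y, z in cm, then the opening, from 0 (shut) to 1 (fully open). A call has 1 to 20 rows; each row shifts and turns the commanded pose from where the row before left it; what a row does not reach is not made up. A row lasts 1/12 s, in which the tool goes at most 41.7 mm and 7.16 degrees, less where a joint would pass 70% of its speed; a pose out of reach is approached as far as the arm can. A call is refused whole if a number of a shift passes 4.17 or a number of a turn 0.125, either way. A call with a gripper value outside its range is refused whole. The fingers move at their own pace and stop on an object; "newtons" is the grip in N (left out, the last holds). Time passes only in rows, so rows that do not move let the fingers close. It gives the time, the measured TCP pose, the force, the opening and the grip force at its end, in the units of the state.
- robot.get_obs(): the state, without advancing time (a new reading comes with each control period).
- robot.camera(name): name is "side" or "top"; returns a dict with "image" (420x560x3 uint8, red, green, blue), "range_z" (420x560 float32, m along the optical axis (not along the pixel's ray), 0 where there is no reading), "fx", "fy", "cx", "cy" (pixels), "dist_coeffs" ([k1, k2, p1, p2, k3] as OpenCV has them; the pictures are not rectified), "R" (3x3) and "t" (3): a world point X has camera coordinates R X + t. Camera axes: x right, y down, z forward; pixel columns grow to the right and rows downward; lengths in m; the calibration is good to about 2 mm. A picture is of the moment at which its call begins.
- robot.hand_in(): hands the job in; it is judged then, once.
The state is a dict: "time": time; "q": joint angles; "joint_velocities": joint speeds; "joint_torque": joint torques, N m; "position": TCP position; "tool_rot": TCP orientation; "ft_force": force on the tool from outside, world axes, zero at the start; "moment": the same for the moment, N m; "grip_width": finger opening in m; "grip_force": force on a finger pad.
Only numpy, scipy, OpenCV 4.12 (cv2) and the standard library are available. Lean on these libraries where they do the work, as an engineer would, in place of code of your own. Each camera call takes 0.05 s, during which the arm holds its last target. There are 200 camera calls.

## Working session

There is one attempt and no reset: what is moved stays moved. The work goes in short steps, Python scripts to look and compute and a tool call to move; the robot and the scene stay as the last step left them, time stands still between calls to the robot, and variables do not carry over. Pictures are saved under pics/ and viewed, at most 14 in all, crops included, and the job is handed in when it is done.

Besides the shell and the picture viewer there is one more tool, called after ">>>" as a command line: name --argument value ..., lists and objects as JSON in quotes. send_rows: Moves the arm, as the interface text tells. Its arguments: {"type":"object","properties":{"increments":{"type":"array"},"newtons":{"type":"number"}},"required":["increments"]}

```bash
mkdir -p pics; cat > h.py <<'E'
from rig import robot
import numpy as np, cv2
def cam(n):
    c=robot.camera(n); np.savez('/tmp/'+n+'.npz',**{k:np.asarray(v) for k,v in c.items()}); return c
def load(n): return dict(np.load('/tmp/'+n+'.npz'))
def save(c,f): cv2.imwrite('pics/'+f,cv2.cvtColor(c['image'],cv2.COLOR_RGB2BGR))
def K(c): return np.array([[c['fx'],0,c['cx']],[0,c['fy'],c['cy']],[0,0,1]],float)
def rays(c,px):
    u=cv2.undistortPoints(np.array(px,float).reshape(-1,1,2),K(c),np.array(c['dist_coeffs'],float)).reshape(-1,2)
    return np.c_[u,np.ones(len(u))]
def onz(c,px,z):
    R,t=np.array(c['R']),np.array(c['t']); o=-R.T@t; d=rays(c,px)@R
    return o+d*((z-o[2])/d[:,2])[:,None]
def cloud(c):
    h,w=c['range_z'].shape; v,u=np.mgrid[:h,:w]
    X=rays(c,np.c_[u.ravel(),v.ravel()])*np.array(c['range_z']).reshape(-1,1)
    return ((X-np.array(c['t']))@np.array(c['R'])).reshape(h,w,3)
def proj(c,P):
    return cv2.projectPoints(np.array(P,float).reshape(-1,1,3),cv2.Rodrigues(np.array(c['R']))[0],np.array(c['t'],float),K(c),np.array(c['dist_coeffs'],float))[0].reshape(-1,2)
E
python3 - <<'E'
from h import *
for n in ('top','side'):
    c=cam(n); save(c,n+'0.png'); print(n,c['fx'],-np.array(c['R']).T@c['t'],np.array(c['R'])[2])
print(robot.get_obs())
E
```

```text
top 425.83694269368374 [0.32858165 0.05222251 1.1675327 ] [ 0.20860748 -0.00750442 -0.97797066]
side 468.73514747598915 [ 0.13865613 -0.63025544  1.02474777] [ 0.34536072  0.54411222 -0.76463577]
{'time': 0.1, 'q': array([ 9.50481629e-01,  5.28365499e-01,  1.43377638e+00, -7.54369041e-06,
        1.18140874e+00, -1.78522344e-01]), 'joint_velocities': array([-1.35977989e-04, -2.10763248e-03, -2.65379941e-03, -3.52859082e-05,
        9.09720358e-04,  6.62860905e-05]), 'joint_torque': array([ 2.02205024e-04, -4.40984488e+01, -1.77151537e+01,  6.34774799e-02,
        5.34317060e-02, -4.43095553e-05]), 'position': array([0.26683047, 0.56446178, 0.22967351]), 'tool_rot': array([ 2.19102607e-01,  9.75701332e-01, -9.03281371e-04, -3.77496160e-04]), 'ft_force': array([ 0.71828792, -0.2059536 , -0.32290724]), 'moment': array([-0.03077097,  0.05046637,  0.08379281]), 'grip_force': 0.0, 'grip_width': 0.08705940028603547}
```

View pics/top0.png

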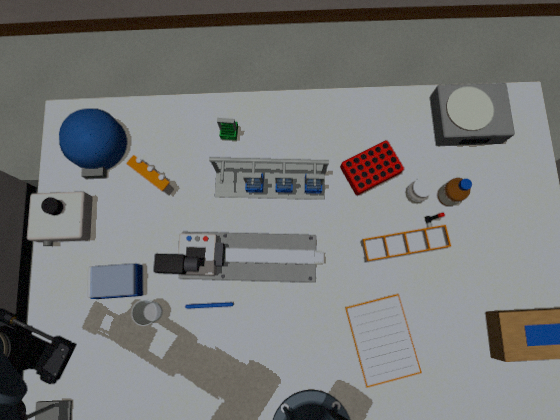

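View pics/side0.png

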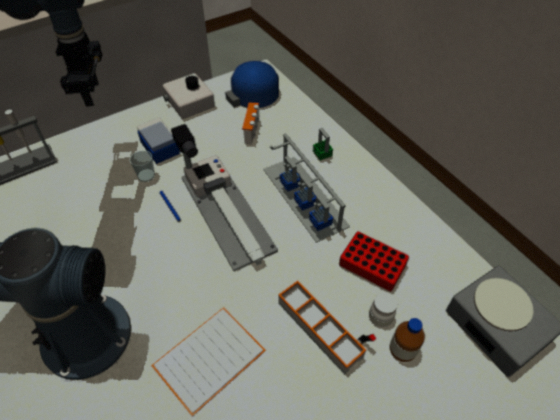

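The top view shows the carriage (orange frame) around (405,243), with its lever and red tip at (438,216). The rail runs from (215,255) to its open end at (325,258). Three blue baskets hang at (255,185), (285,184) and (314,184), and the left hook is empty. The green look-alike at (228,130) stands apart on the bench; it isn't blue, so it isn't part of the job. Now I'll measure.

```bash
cat > m.py <<'E'
from h import *
def rect(P): 
    (cx,cy),(w,h),a=cv2.minAreaRect((P*1000).astype(np.float32)); b=cv2.boxPoints(((cx,cy),(w,h),a))
    e=[b[1]-b[0],b[2]-b[1]]; L=max(e,key=np.linalg.norm)
    L=L if L[1]>0 else -L
    return np.round([cx,cy,w,h,np.degrees(np.arctan2(-L[0],L[1]))],1)   # yaw: rotation of +y axis
def biggest(m):
    n,l,s,_=cv2.connectedComponentsWithStats(m.astype(np.uint8)); i=1+np.argmax(s[1:,4]); return l==i
def carriage(c,z=.046,roi=None):
    hsv=cv2.cvtColor(c['image'],cv2.COLOR_RGB2HSV); m=cv2.inRange(hsv,(8,130,90),(25,255,255))>0
    P=cloud(c); m&=(abs(P[...,2]-z)<.012)
    if roi: m&=(P[...,0]>roi[0])&(P[...,0]<roi[1])&(P[...,1]>roi[2])&(P[...,1]<roi[3])
    m=biggest(m); v,u=np.nonzero(m); return rect(onz(c,np.c_[u,v],z)[:,:2]),np.median(P[m][:,2])
E
python3 - <<'E'
from m import *
for n in ('top','side'):
    c=load(n); P=cloud(c); X,Y,Z=P[...,0],P[...,1],P[...,2]
    hsv=cv2.cvtColor(c['image'],cv2.COLOR_RGB2HSV)
    print(n,'bench z',np.median(Z[(X>.2)&(X<.8)&(Y>-.6)&(Y<.6)]))
    print('carriage',carriage(c,roi=(.3,.7,-.5,.0)))
    # rail
    reg=(X>.3)&(X<.58)&(Y>-.1)&(Y<.4)
    m=biggest(reg&(abs(Z-.042)<.006)&(hsv[...,2]>150)) ; v,u=np.nonzero(m); Q=onz(c,np.c_[u,v],.042)[:,:2]; print('rail top',rect(Q),m.sum())
    m=biggest(reg&(abs(Z-.012)<.005)&(hsv[...,2]<190)); v,u=np.nonzero(m); Q=onz(c,np.c_[u,v],.012)[:,:2]; print('plate',rect(Q),m.sum())
    b=cv2.inRange(hsv,(100,90,30),(125,255,255))>0
    b&=(X>.55)&(X<.8)&(Y>-.1)&(Y<.3)
    k,l,s,ce=cv2.connectedComponentsWithStats(b.astype(np.uint8))
    for i in range(1,k):
        if s[i,4]>30: q=P[l==i]; print('blue',ce[i].round(),s[i,4],np.percentile(q,[3,50,97],axis=0).round(3).tolist())
    m=(X>.55)&(X<.8)&(Y>-.15)&(Y<.35)&(Z>.085)&(Z<.14); v,u=np.nonzero(m); q=P[m]; print('high',m.sum(),np.percentile(q,[1,50,99],axis=0).round(3).tolist())
    r=(cv2.inRange(hsv,(0,150,90),(6,255,255))>0)|(cv2.inRange(hsv,(172,150,90),(180,255,255))>0)
    r&=(Y<-.2)&(X<.62)&(X>.3); print('red',P[r].mean(0) if r.any() else None, r.sum(), np.argwhere(r).mean(0))
I=load('top')
S=cv2.resize(I['image'][120:290,140:330],None,fx=4,fy=3.5,interpolation=cv2.INTER_CUBIC)
cv2.imwrite('pics/crop1.png',S[...,::-1])
E
```

```text
top bench z 0.0007018853414694756
carriage (array([ 466.6, -276.2,   59.5,  228.1,    7.5]), np.float64(0.044937127254125436))
rail top [447.1  76.7 254.8  33.3  -3.8] 1165
plate [410.4 151.  366.5  49.1  -3.8] 1845
blue [254. 188.] 134 [[0.623, 0.101, 0.035], [0.63, 0.124, 0.057], [0.641, 0.147, 0.07]]
blue [284. 188.] 133 [[0.619, 0.021, 0.031], [0.626, 0.042, 0.057], [0.643, 0.064, 0.067]]
blue [313. 189.] 114 [[0.614, -0.057, 0.034], [0.62, -0.035, 0.057], [0.632, -0.014, 0.066]]
high 1116 [[0.62, -0.071, 0.091], [0.676, 0.062, 0.112], [0.701, 0.232, 0.121]]
red [ 0.53555009 -0.37155375  0.06057072] 19 [214.47368421 440.84210526]
side bench z 0.0035575963640087044
carriage (array([ 469.2, -276.3,   61.8,  229. ,    7.5]), np.float64(0.04742195889868144))
rail top [449.4  78.3 254.6  31.9  -3.8] 853
plate [412.9 150.6 374.4  57.9  -2.9] 1664
blue [289. 182.] 185 [[0.625, 0.099, 0.034], [0.634, 0.106, 0.056], [0.667, 0.145, 0.067]]
blue [304. 201.] 196 [[0.621, 0.019, 0.035], [0.63, 0.027, 0.056], [0.662, 0.066, 0.067]]
blue [320. 221.] 222 [[0.616, -0.06, 0.034], [0.625, -0.054, 0.055], [0.66, -0.012, 0.068]]
high 1048 [[0.621, -0.074, 0.087], [0.667, 0.046, 0.114], [0.701, 0.233, 0.123]]
red [ 0.53623523 -0.37405657  0.06372424] 22 [337.         372.13636364]
```

View pics/crop1.png

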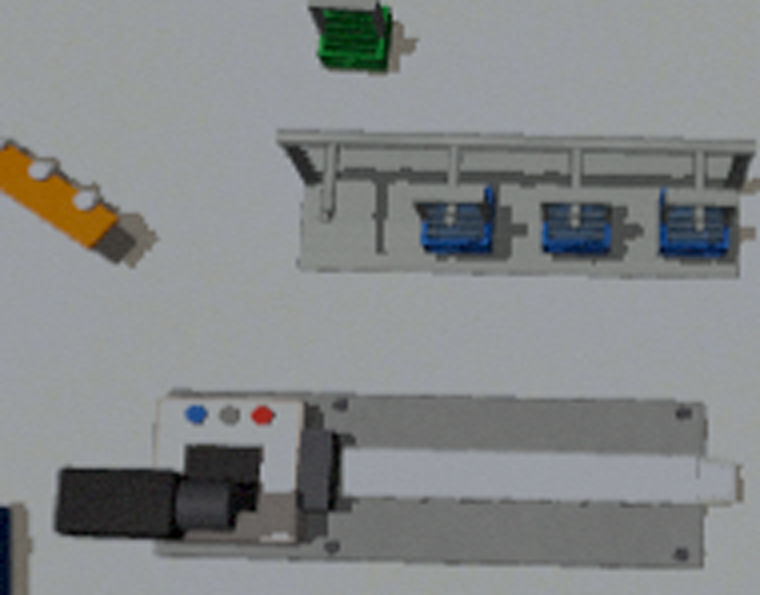

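The crop confirms the picture: blue baskets hang on three hooks at crop (456,225), (577,225) and (695,225). The fourth hook, on the left at (327,190), is empty, and the green item lies on the bench off the stand. The carriage measures 60x228 mm at yaw +7.5° in both views, and the rail's yaw is -3.8°. I'll move above the carriage.

>>> send_rows --increments '[0,0,-0.1,0,-1,3,1,0,0,-0.1,1,-3.5,1,1,0,0,-0.1,1,-3.9,0.3,1,0,0,-0.1,1,-3.9,0.3,1,0,0,-0.1,1,-3.9,0.3,1,0,0,-0.1,1,-3.9,0.3,1,0,0,-0.1,1,-3.9,0.3,1,0,0,-0.1,1,-3.9,0.3,1,0,0,-0.1,1,-3.9,0.3,1,0,0,-0.1,1,-3.9,0,1,0,0,0,1,-3.9,0,1,0,0,0,1,-3.9,0,1,0,0,0,1,-3.9,0,1,0,0,0,1,-3.9,0,1,0,0,0,1,-3.9,0,1,0,0,0,1,-3.9,0,1,0,0,0,1,-3.9,0,1,0,0,0,1,-3.9,0,1,0,0,0,1,-3.9,0,1,0,0,0,1,-3.9,0,1]' --newtons 40

```text
time: 1.77
position: [0.4569, -0.184, 0.2913]
tool_rot: [0.66, 0.751, 0.0, -0.0]
ft_force: [1.2, 0.7, -0.4]
grip_width: 0.0872
grip_force: 0.0
```

>>> send_rows --increments '[0,0,0,0.5,-3,-3,1,0,0,0,0,-3,-3,1,0,0,0,0,-2,-3,1,0,0,0,0,0,0,1,0,0,0,0,0,0,1]'

```text
time: 2.18
position: [0.4607, -0.2605, 0.2008]
tool_rot: [0.661, 0.75, 0.0, -0.003]
ft_force: [0.5, -0.2, -0.3]
grip_width: 0.0871
grip_force: 0.0
```

```bash
python3 - <<'E'
from m import *
for n in ('top','side'):
    c=cam(n); print(n,carriage(c,roi=(.3,.7,-.5,.0)))
E
```

```text
top (array([ 473.4, -251.7,   39.3,   95.8,    7. ]), np.float64(0.04476434424011973))
side (array([ 467.6, -276.7,   62.7,  229.6,    8.3]), np.float64(0.04698585905004615))
```

>>> send_rows --increments '[0,0,0,0.7,-1.4,-3,1,0,0,0,0,0,-4,1,0,0,0,0,0,-4,1,0,0,0,0,0,-3,1,0,0,0,0,0,-2,1,0,0,0,0,0,-1.5,1,0,0,0,0,0,-0.9,1,0,0,0,0,0,0,1,0,0,0,0,0,0,0.5,0,0,0,0,0,0,0.5,0,0,0,0,0,0,0.5,0,0,0,0,0,0,0.5,0,0,0,0,0,0,0.5]' --newtons 50

```text
time: 3.37
position: [0.4695, -0.2751, 0.0197]
tool_rot: [0.66, 0.751, -0.0, 0.001]
ft_force: [-0.3, 0.0, -0.1]
grip_width: 0.0612
grip_force: 0.0
```

>>> send_rows --increments '[0,0,0,0,0,0,0.4,0,0,0,0,0,0,0.4,0,0,0,0,0,0,0.4,0,0,0,0,0,0,0.4,0,0,0,0,0,0.5,0.4,0,0,0,0,0,1,0.4,0,0,0,0,0,1.5,0.4,0,0,0,0,0,1.5,0.4,0,0,0,0,0,1,0.4,0,0,0,0,0,0.5,0.4,0,0,0,0,0,0,0.4]' --newtons 55

```text
time: 4.28
position: [0.4694, -0.275, 0.0799]
tool_rot: [0.66, 0.751, 0.0, 0.001]
ft_force: [-0.4, -0.1, -6.7]
grip_width: 0.0594
grip_force: 55.0
```

>>> send_rows --increments '[0,0,-0.02,-0.4,0.8,0,0.4,0,0,-0.03,-0.6,1.2,0,0.4,0,0,-0.03,-0.7,1.6,0,0.4,0,0,-0.03,-0.7,1.6,0,0.4,0,0,-0.03,-0.6,1.4,0,0.4,0,0,-0.03,-0.5,1,0,0.4,0,0,-0.027,-0.4,0.7,0,0.4,0,0,0,0,0,0,0.4,0,0,0,0,0,0,0.4]'

```text
time: 5.03
position: [0.4298, -0.1914, 0.0784]
tool_rot: [0.73, 0.683, -0.0, -0.0]
ft_force: [-0.1, -0.0, -6.3]
grip_width: 0.0594
grip_force: 55.0
```

```bash
cat > r.py <<'E'
from m import *
def edges(c,z,sel):
    "rail long edges from mask sel; returns line fits x=a+b*y of both edges on plane z (mm)"
    v,u=np.nonzero(sel); out=[]
    for f in (np.min,np.max):
        us=np.unique(u); px=[(q,f(v[u==q])+(-.5 if f is np.min else .5)) for q in us]
        Q=onz(c,px,z)[:,:2]*1000; 
        Q=Q[(Q[:,1]>0)&(Q[:,1]<150)]
        b,a=np.polyfit(Q[:,1],Q[:,0],1); r=Q[:,0]-a-b*Q[:,1]; k=abs(r)<2; b,a=np.polyfit(Q[k,1],Q[k,0],1); out.append((round(a,1),round(b,4)))
    return out
E
python3 - <<'E'
from r import *
for n in ('top','side'):
    c=cam(n); save(c,n+'1.png'); P=cloud(c); X,Y,Z=P[...,0],P[...,1],P[...,2]
    m=(X>.3)&(X<.62)&(Y>-.35)&(Y<0)&(Z>.05)&(Z<.25)
    hsv=cv2.cvtColor(c['image'],cv2.COLOR_RGB2HSV); o=cv2.inRange(hsv,(8,130,90),(25,255,255))>0
    print(n,'carr z',np.percentile(Z[o&m],[5,50,95]) if (o&m).any() else 0)
    for z in (.106,): print(carriage(c,z=z,roi=(.3,.6,-.4,0)))
    s=biggest((X>.38)&(X<.5)&(Y>-.1)&(Y<.23)&(abs(Z-.042)<.007)&(hsv[...,2]>140)); print(edges(c,.042,s) if n=='top' else rect(onz(c,np.argwhere(s)[:,::-1],.042)[:,:2]))
E
```

```text
top carr z 0
(array([ 590.1, -393.5,    5.2,   10.9,   82.9]), np.float64(0.09521285962123661))
[(np.float64(458.9), np.float64(0.0715)), (np.float64(425.7), np.float64(0.0413))]
side carr z [0.09887371 0.10632777 0.10987594]
(array([ 424.8, -255.8,  106.1,   62.2,   -3.4]), np.float64(0.10645264320102212))
[448.8  83.1 247.4  36.2  -3.8]
```

View pics/side1.png

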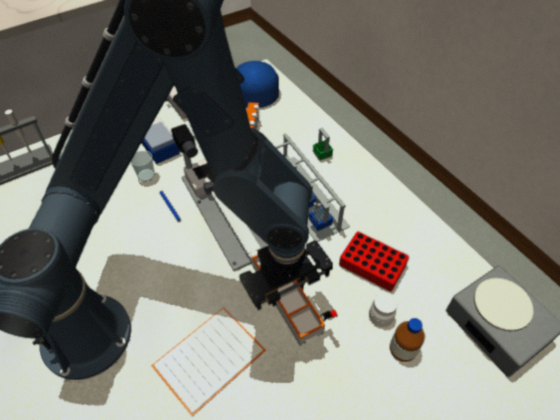

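The side view shows the carriage held level at about (292,290), lever and red tip at the rear (333,314), and lined up with the rail mouth near (245,265). I'll refine the rail's centre line from the first, unobstructed pictures.

```bash
cat > e.py <<'E'
from r import *
d=np.array([.0663,.9978]); nx=np.array([.9978,-.0663]); o=np.array([449.3,94.5])
for n in ('top','side'):
    c=load(n); g=cv2.cvtColor(cv2.imread(f'pics/{n}0.png'),cv2.COLOR_BGR2GRAY).astype(np.float32)
    s=np.arange(-45,45.1,.5); L=[];H=[]
    ys=np.arange(-110,100,6)
    for y in ys:
        p=o+y*d+s[:,None]*nx; uv=proj(c,np.c_[p/1000,np.full(len(s),.042)]).astype(np.float32)
        pr=cv2.remap(g,uv[:,0].reshape(1,-1),uv[:,1].reshape(1,-1),cv2.INTER_LINEAR)[0]; pr=cv2.GaussianBlur(pr.reshape(1,-1),(9,1),0)[0]
        gr=np.gradient(pr); k=(s>-33)&(s<-8); L.append(s[k][np.argmax(gr[k])]); k=(s>8)&(s<33); H.append(s[k][np.argmin(gr[k])])
    L,H=np.array(L),np.array(H)
    for e in (L,H):
        k=abs(e-np.median(e))<2.5; print(n,np.polyfit(ys[k],e[k],1).round(4),k.sum(),np.std(e[k]).round(2))
    s=np.arange(-185,-100,1.); p=o+s[:,None]*d; uv=proj(c,np.c_[p/1000,np.full(len(s),.042)]).astype(np.float32)
    pr=cv2.remap(g,uv[:,0].reshape(1,-1),uv[:,1].reshape(1,-1),cv2.INTER_LINEAR)[0]; print('mouth grad',s[np.argsort(-abs(np.gradient(pr)))[:4]])
E
python3 e.py
```

```text
top [ 3.0000e-04 -1.8812e+01] 35 0.61
top [2.1000e-03 1.6988e+01] 35 0.46
mouth grad [-149. -154. -155. -148.]
side [ 5.00000e-04 -1.73671e+01] 35 0.4
side [-2.00000e-04  1.91555e+01] 35 0.39
mouth grad [-146. -145. -147. -144.]
```

>>> send_rows --increments '[0,0,0,0.05,0,-1,0.4,0,0,0,0,0,-1.2,0.4,0,0,0,0,0,-0.6,0.4,0,0,0,0,0,-0.3,0.4,0,0,0,0,0,0,0.4,0,0,0,0,0,0,0.4]'

```text
time: 5.63
position: [0.4306, -0.1919, 0.0476]
tool_rot: [0.731, 0.683, -0.0, -0.0]
ft_force: [-0.6, -0.4, -6.1]
grip_width: 0.0595
grip_force: 55.0
```

>>> send_rows --increments '[0,0,0,0.02,0.4,0,0.4,0,0,0,0.03,0.5,0,0.4,0,0,0,0.03,0.5,0,0.4,0,0,0,0.03,0.5,0,0.4,0,0,0,0.03,0.5,0,0.4,0,0,0,0.03,0.5,0,0.4,0,0,0,0.03,0.5,0,0.4,0,0,0,0.03,0.4,0,0.4,0,0,0,0,0,0,0.4]'

```text
time: 6.38
position: [0.4325, -0.1526, 0.0478]
tool_rot: [0.73, 0.683, -0.0, -0.001]
ft_force: [0.2, 0.3, -7.3]
grip_width: 0.0593
grip_force: 55.0
```

>>> send_rows --increments '[0,0,0,0.03,0.5,0,0.4,0,0,0,0.04,0.6,0,0.4,0,0,0,0.04,0.6,0,0.4,0,0,0,0.04,0.6,0,0.4,0,0,0,0.04,0.6,0,0.4,0,0,0,0.04,0.6,0,0.4,0,0,0,0.03,0.5,0,0.4,0,0,0,0,0,0,0.4]'

```text
time: 7.05
position: [0.4357, -0.1127, 0.0479]
tool_rot: [0.731, 0.683, 0.0, 0.0]
ft_force: [1.8, 1.5, -7.0]
grip_width: 0.0598
grip_force: 55.0
```

>>> send_rows --increments '[0,0,0,0.05,0.5,-0.05,0.4,0,0,0,0.06,0.8,0,0.4,0,0,0,0.07,1,0,0.4,0,0,0,0.07,1,0,0.4,0,0,0,0.07,1,0,0.4,0,0,0,0.07,1,0,0.4,0,0,0,0.07,1,0,0.4,0,0,0,0.07,1,0,0.4,0,0,0,0.07,1,0,0.4,0,0,0,0.06,0.8,0,0.4,0,0,0,0.05,0.5,0,0.4,0,0,0,0,0,0,0.4]'

```text
time: 8.05
position: [0.4424, -0.0165, 0.0473]
tool_rot: [0.73, 0.683, 0.0, -0.0]
ft_force: [1.1, 0.8, -6.7]
grip_width: 0.0598
grip_force: 55.0
```

>>> send_rows --increments '[0,0,0,0.04,0.5,-0.05,0.4,0,0,0,0.06,0.8,0,0.4,0,0,0,0.07,1,0,0.4,0,0,0,0.07,1,0,0.4,0,0,0,0.07,1,0,0.4,0,0,0,0.07,1,0,0.4,0,0,0,0.07,1,0,0.4,0,0,0,0.07,1,0,0.4,0,0,0,0.06,0.8,0,0.4,0,0,0,0.06,0.8,0,0.4,0,0,0,0.04,0.5,0,0.4,0,0,0,0,0,0,0.4]'

```text
time: 9.05
position: [0.4494, 0.0776, 0.0469]
tool_rot: [0.73, 0.683, 0.0, -0.0]
ft_force: [-0.0, 3.0, -2.6]
grip_width: 0.0593
grip_force: 55.0
```

>>> send_rows --increments '[0,0,0,0.02,0.3,0,0.4,0,0,0,0.02,0.3,0,0.4,0,0,0,0.02,0.3,0,0.4,0,0,0,0.02,0.3,0,0.4,0,0,0,0.01,0.2,0,0.4,0,0,0,0.01,0.2,0,0.4,0,0,0,0.01,0.2,0,0.4,0,0,0,0.01,0.2,0,0.4,0,0,0,0.01,0.2,0,0.4,0,0,0,0,0,0,0.4]'

```text
time: 9.88
position: [0.4509, 0.0965, 0.0468]
tool_rot: [0.73, 0.683, -0.001, 0.001]
ft_force: [-0.7, -14.2, -2.2]
grip_width: 0.0596
grip_force: 55.0
```

>>> send_rows --increments '[0,0,0,0,-0.2,0,0.4,0,0,0,0,0,0,1,0,0,0,0,0,0,1,0,0,0,0,0,0,1,0,0,0,0,0,0,1,0,0,0,0,0,1,1,0,0,0,0,0,3,1,0,0,0,0,0,4,1,0,0,0,1,-3,2,0.5,0,0,0,1.5,-3.5,0,0,0,0,0,1.5,-3.5,0,0,0,0,0,0.6,-3.2,0,0,0,0,0,0,-1.8,0,0,0,0,0,0,0,0,0]' --newtons 20

```text
time: 11.05
position: [0.4982, -0.0573, 0.1472]
tool_rot: [0.732, 0.681, 0.0, 0.002]
ft_force: [-0.0, 0.1, 0.5]
grip_width: 0.0553
grip_force: 0.0
```

```bash
python3 - <<'E'
from m import *
d=np.array([.0663,.9978]); nx=np.array([.9978,-.0663])
for n in ('top','side'):
    c=cam(n); save(c,n+'2.png'); P=cloud(c); X,Y,Z=P[...,0],P[...,1],P[...,2]
    print(n,carriage(c,z=.072,roi=(.3,.6,-.2,.25)))
    hsv=cv2.cvtColor(c['image'],cv2.COLOR_RGB2HSV)
    r=(cv2.inRange(hsv,(0,150,90),(6,255,255))>0)|(cv2.inRange(hsv,(172,150,90),(180,255,255))>0)
    r&=(Y<.15)&(Y>-.12)&(X<.6)&(X>.45); p=P[r].mean(0) if r.any() else None; print('red',p,r.sum())
    if p is not None: q=p[:2]*1000-[450.5,95.5]; print(q@nx,q@d)
print(robot.get_obs()['position'],robot.get_obs()['grip_width'])
E
```

```text
top (array([455.4, 107.8, 176.2,  50.1,  -5.8]), np.float64(0.07111927195240203))
red None 0
side (array([449.7,  96.2, 234.1,  61.9,  -4. ]), np.float64(0.07310490904379935))
red [ 0.49957436 -0.01681321  0.08920867] 8
56.41276201216708 -108.81248693834853
[ 0.49631007 -0.05379842  0.1467607 ] 0.046963393347061795
```

View pics/side2.png

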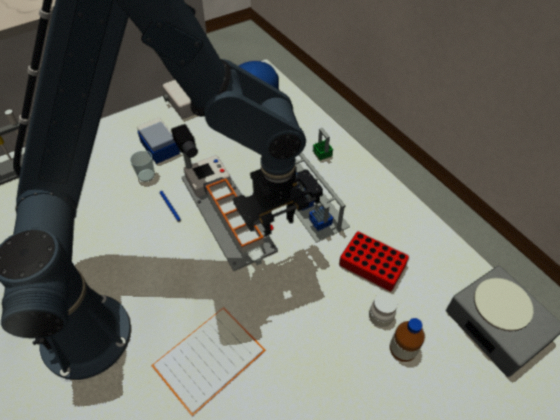

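The carriage is home (rim centred at about (450,96) mm). Its red lever tip shows at (268,229), between the gripper and the rear of the carriage. I'll lower the closed fingers behind the lever and sweep it over.

>>> send_rows --increments '[0,0,0,0,0,0,0,0,0,0,0,0,0,0,0,0,0,0,0,0,0,0,0,0,0,0,0,0,0,0,0,0,0,-2,0,0,0,0,0,0,-3,0,0,0,0,0,0,-2,0,0,0,0,0,0,-0.9,0,0,0,0,0,0,0,0]'

```text
time: 11.9
position: [0.4953, -0.0529, 0.0661]
tool_rot: [0.731, 0.683, -0.001, -0.002]
ft_force: [0.2, -0.0, 0.3]
grip_width: 0.0005
grip_force: 0.0
```

>>> send_rows --increments '[0,0,0,0.03,0.5,0,0,0,0,0,0.03,0.5,0,0,0,0,0,0.03,0.5,0,0,0,0,0,0.03,0.5,0,0,0,0,0,0.03,0.5,0,0,0,0,0,0.03,0.5,0,0,0,0,0,0.03,0.5,0,0,0,0,0,0.03,0.5,0,0,0,0,0,0.03,0.5,0,0,0,0,0,0.03,0.5,0,0]'

```text
time: 12.73
position: [0.5034, -0.0053, 0.0699]
tool_rot: [0.73, 0.683, 0.002, 0.004]
ft_force: [1.6, -8.5, 5.6]
grip_width: 0.0002
grip_force: 4.8
```

>>> send_rows --increments '[0,0,0,0,0.5,0,0,0,0,0,0,0.5,0,0,0,0,0,0.01,0.5,0,0,0,0,0,0.03,0.4,0,0,0,0,0,0.03,0.3,0,0,0,0,0,0,0.2,0,0,0,0,0,0,0,0,0]'

```text
time: 13.32
position: [0.5029, 0.0185, 0.0692]
tool_rot: [0.73, 0.684, 0.001, 0.004]
ft_force: [0.0, -8.1, 1.8]
grip_width: 0.0007
grip_force: 3.6
```

>>> send_rows --increments '[0,0,0,0.01,0.3,0,0,0,0,0,0.01,0.3,0,0,0,0,0,0.01,0.2,0,0,0,0,0,0,0,0,0]'

```text
time: 13.65
position: [0.5031, 0.0241, 0.0695]
tool_rot: [0.729, 0.685, -0.001, 0.005]
ft_force: [-1.7, -19.5, 5.4]
grip_width: 0.0005
grip_force: 7.9
```

>>> send_rows --increments '[0,0,0,0.01,0.3,0,0,0,0,0,0.01,0.2,0,0,0,0,0,0,0,0,0]'

```text
time: 13.9
position: [0.5036, 0.0261, 0.0701]
tool_rot: [0.728, 0.686, -0.002, 0.006]
ft_force: [-3.0, -31.0, 9.6]
grip_width: 0.0007
grip_force: 13.6
```

>>> send_rows --increments '[0,0,0,0,-1,0,0,0,0,0,0,-1.5,0,0,0,0,0.1,0,-1,2,0,0,0,0.12,0,-1,4,0,0,0,0.12,0,-2,3.5,0.3,0,0,0.12,0,-3,2.5,0.69,0,0,0.12,0,-3,2,0.69,0,0,0.12,0,-3,1,0.69,0,0,0.12,0,-3,0,0.69,0,0,0.12,0,-3,0,0.69,0,0,0.12,0,-3,0,0.69,0,0,0.12,0,-2,0,0.69,0,0,0.12,0,-2,0,0.69,0,0,0.12,0,-1,0,0.69,0,0,0.12,0,0,0,0.69,0,0,0.03,0,0,0,0.69,0,0,0,0,0,0,0.69]' --newtons 25

```text
time: 15.32
position: [0.5008, -0.2614, 0.2182]
tool_rot: [0.034, 0.999, 0.0, 0.0]
ft_force: [0.5, 0.7, -0.5]
grip_width: 0.0598
grip_force: 0.0
```

```bash
cat > st.py <<'E'
from m import *
d=np.array([.0663,.9978]); nx=np.array([.9978,-.0663]); C=np.array([450.,95.8])
def look(tag):
  for n in ('top','side'):
    c=cam(n); save(c,n+tag+'.png'); P=cloud(c); X,Y,Z=P[...,0],P[...,1],P[...,2]
    hsv=cv2.cvtColor(c['image'],cv2.COLOR_RGB2HSV)
    try: print(n,carriage(c,z=.072,roi=(.3,.6,-.2,.25)))
    except Exception as e: print(e)
    r=(cv2.inRange(hsv,(0,150,70),(6,255,255))>0)|(cv2.inRange(hsv,(172,150,70),(180,255,255))>0)
    r&=(Y<.15)&(Y>-.12)&(X<.53)&(X>.45)
    if r.any(): p=np.median(P[r],0)*1000; q=p[:2]-C; print('tip carr x,y,z',(q@nx).round(1),(q@d).round(1),p[2].round(1),r.sum())
E
python3 - <<'E'
from st import *
look('3'); o=robot.get_obs(); print(o['position'],o['tool_rot'],o['q'])
for n in ('top','side'):
    c=load(n); P=cloud(c); X,Y,Z=P[...,0],P[...,1],P[...,2]
    for lo,hi in ((.1,.13),):
        m=(X>.57)&(X<.75)&(Y>-.13)&(Y<.3)&(Z>lo)&(Z<hi)
        b=m&(X>.67)
        v,u=np.nonzero(b); q=onz(c,np.c_[u,v],.114)[:,:2]*1000
        if len(q)>50: f=np.polyfit(q[:,1],q[:,0],1); print(n,'bar fit',f,len(q),q[:,1].min(),q[:,1].max())
        m2=m&(X<.66)
        k,l,s,ce=cv2.connectedComponentsWithStats(m2.astype(np.uint8))
        for i in range(1,k):
            if s[i,4]>4: print(n,s[i,4],ce[i].round(),np.percentile(P[l==i],[5,50,95],axis=0).round(3).tolist())
E
```

```text
top (array([450.5, 116.1, 183.3,  60.4,  -3.9]), np.float64(0.07113609197966747))
tip carr x,y,z 54.9 -44.9 71.3 24
side (array([451. ,  96.4, 234.3,  61.8,  -3.7]), np.float64(0.07323659912795788))
tip carr x,y,z 55.4 -48.1 74.7 14
[ 0.50084611 -0.26118104  0.21814556] [3.47541763e-02 9.99395886e-01 7.41246801e-06 1.00387518e-04] [-6.78551858e-01  4.61635346e-01  1.59924792e+00  1.50040603e-04
  1.08055770e+00 -2.17989647e+00]
top bar fit [6.01443390e-02 6.80307457e+02] 608 -74.40107284498764 234.47607330381155
top 140 [315. 177.] [[0.62, -0.056, 0.108], [0.638, -0.037, 0.115], [0.654, -0.017, 0.12]]
top 124 [283. 177.] [[0.623, 0.023, 0.108], [0.641, 0.044, 0.116], [0.653, 0.064, 0.12]]
top 34 [222. 178.] [[0.631, 0.199, 0.107], [0.645, 0.202, 0.111], [0.659, 0.205, 0.121]]
top 123 [252. 176.] [[0.629, 0.104, 0.107], [0.646, 0.124, 0.116], [0.655, 0.145, 0.121]]Traceback (most recent call last):
  File "<stdin>", line 8, in <module>
  File "h.py", line 12, in onz
    R,t=np.array(c['R']),np.array(c['t']); o=-R.T@t; d=rays(c,px)@R
                                                       ~~~~^^^^^^
  File "h.py", line 9, in rays
    u=cv2.undistortPoints(np.array(px,float).reshape(-1,1,2),K(c),np.array(c['dist_coeffs'],float)).reshape(-1,2)
      ~~~~~~~~~~~~~~~~~~~^^^^^^^^^^^^^^^^^^^^^^^^^^^^^^^^^^^^^^^^^^^^^^^^^^^^^^^^^^^^^^^^^^^^^^^^^^
cv2.error: OpenCV(4.12.0) /io/opencv/modules/calib3d/src/undistort.dispatch.cpp:347: error: (-215:Assertion failed) CV_IS_MAT(_src) && CV_IS_MAT(_dst) && (_src->rows == 1 || _src->cols == 1) && (_dst->rows == 1 || _dst->cols == 1) && _src->cols + _src->rows - 1 == _dst->rows + _dst->cols - 1 && (CV_MAT_TYPE(_src->type) == CV_32FC2 || CV_MAT_TYPE(_src->type) == CV_64FC2) && (CV_MAT_TYPE(_dst->type) == CV_32FC2 || CV_MAT_TYPE(_dst->type) == CV_64FC2) in function 'cvUndistortPointsInternal'
```

View pics/top3.png

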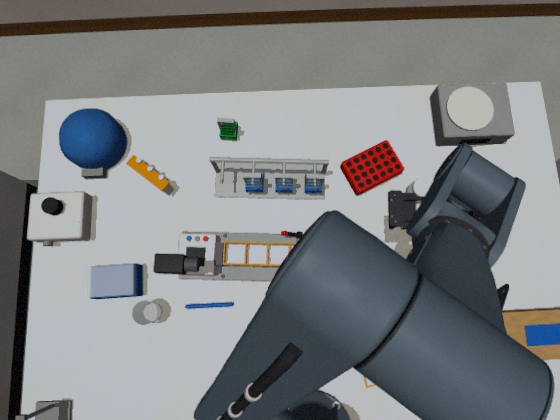

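The lever tip measures carriage y -45, z 71, which matches the end of travel, so the clamp is tight. The top view shows the carriage home at (260,255), its red tip at (290,234) and the baskets still hanging. Next I'll locate the bails.

```bash
cat > b.py <<'E'
from m import *
def bails(c,ys):
    P=cloud(c); X,Y,Z=P[...,0],P[...,1],P[...,2]
    for y0 in ys:
        m=(X>.57)&(X<.675)&(abs(Y-y0)<.032)&(Z>.104)&(Z<.13)
        v,u=np.nonzero(m); q=onz(c,np.c_[u,v],.118)*1000
        k=abs(q[:,1]-y0*1000)>11
        xs=q[k,0]; print(y0,'x',np.percentile(xs,[5,50,95]).round(1),'y',np.percentile(q[:,1],[2,98]).round(1),'mid',np.percentile(q[:,1],[2,98]).mean().round(1),k.sum(),'z',np.median(P[m][k][:,2]).round(4))
E
python3 - <<'E'
from b import *
bails(load('top'),(-.037,.044,.124)); print(robot.get_obs()['grip_width'])
E
```

```text
-0.037 x [629.9 639.3 670.4] y [-61.9 -14.9] mid -38.4 66 z 0.1151
0.044 x [635.8 641.5 648.1] y [21.2 64.5] mid 42.9 48 z 0.1168
0.124 x [639.3 646.7 654.1] y [103.  146.6] mid 124.8 48 z 0.116
0.0599865983312775
```

>>> send_rows --increments '[0,0,0,1,1.5,0,0.69,0,0,0,1.7,2.8,0,0.69,0,0,0,1.7,2.8,0,0.69,0,0,0,1.7,2.8,0,0.69,0,0,0,1.7,2.8,0,0.69,0,0,0,1.7,2.8,0,0.69,0,0,0,1.7,2.8,0,0.69,0,0,0,1.4,2.5,0,0.69,0,0,0,1,1.5,0,0.69,0,0,0,0,0,0,0.69,0,0,0,0,0,0,0.69]'

```text
time: 16.33
position: [0.6368, -0.0374, 0.2178]
tool_rot: [0.033, 0.999, -0.0, -0.0]
ft_force: [0.0, 0.5, -0.4]
grip_width: 0.06
grip_force: 0.0
```

```bash
python3 - <<'E'
from m import *
c=cam('side'); S=cv2.resize(c['image'][110:290,230:400],None,fx=3.3,fy=3.3,interpolation=cv2.INTER_CUBIC); cv2.imwrite('pics/s4.png',S[...,::-1])
print(robot.get_obs()['position'])
E
```

```text
[ 0.63640602 -0.038374    0.21776464]
```

View pics/s4.png

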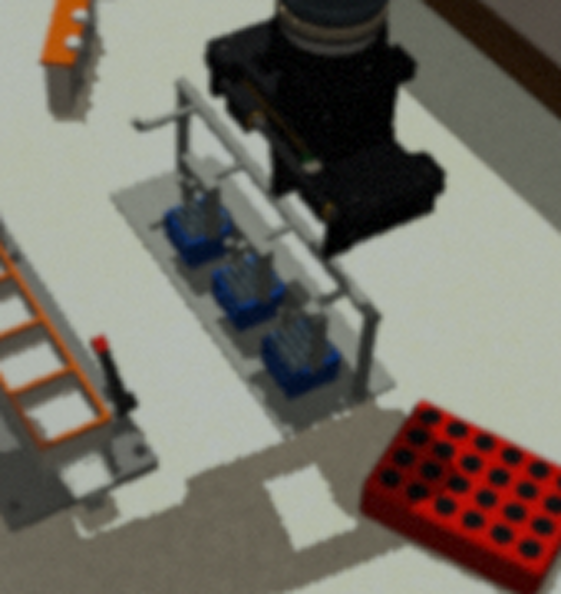

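The crop shows the three baskets on their hooks at crop (197,225), (248,285) and (300,345), the gripper above the nearest one, and the lever leaning over towards the stop. I'll descend and grip.

>>> send_rows --increments '[0,0,0,0,0,-2,0.69,0,0,0,0,0,-3,0.69,0,0,0,0,0,-3,0.69,0,0,0,0,0,-2,0.69,0,0,0,0,0,-1.5,0.69,0,0,0,0,0,-1.3,0.69,0,0,0,0,0,0,0.69,0,0,0,0,0,0,0.3,0,0,0,0,0,0,0.3,0,0,0,0,0,0,0.3,0,0,0,0,0,0,0.3,0,0,0,0,0,0,0.3,0,0,0,0,0,0,0.3]'

```text
time: 17.47
position: [0.6378, -0.039, 0.0911]
tool_rot: [0.034, 0.999, -0.0, 0.001]
ft_force: [0.0, 0.1, 3.2]
grip_width: 0.046
grip_force: 25.0
```

>>> send_rows --increments '[0,0,0,0,0,0.5,0.3,0,0,0,0,0,0.8,0.3,0,0,0,0,0,0.8,0.3,0,0,0,0,0,0.5,0.3,0,0,0,0,0,0,0.3,0,0,0,0,0,0,0.3]' --newtons 30

```text
time: 17.97
position: [0.6371, -0.0388, 0.1164]
tool_rot: [0.034, 0.999, -0.0, 0.001]
ft_force: [-0.7, -0.5, -1.8]
grip_width: 0.0457
grip_force: 30.0
```

>>> send_rows --increments '[0,0,0,-0.6,0.04,0,0.3,0,0,0,-1,0.06,0,0.3,0,0,0,-1.2,0.07,0,0.3,0,0,0,-1.3,0.08,0,0.3,0,0,0,-1.3,0.08,0,0.3,0,0,0,-1.2,0.07,0.2,0.3,0,0,0,-0.9,0.05,1,0.3,0,0,0,-0.5,0,2,0.3,0,0,0,0,0,2,0.3,0,0,0,0,0,1.2,0.3,0,0,0,0,0,0.6,0.3,0,0,0,0,0,0,0.3]'

```text
time: 18.97
position: [0.5577, -0.0345, 0.1877]
tool_rot: [0.034, 0.999, -0.0, 0.002]
ft_force: [-1.1, -0.1, -1.1]
grip_width: 0.0458
grip_force: 30.0
```

```bash
python3 - <<'E'
from m import *
c=cam('side'); P=cloud(c); hsv=cv2.cvtColor(c['image'],cv2.COLOR_RGB2HSV)
b=(cv2.inRange(hsv,(100,90,30),(125,255,255))>0)&(P[...,0]>.45)&(P[...,0]<.72)&(P[...,1]>-.15)&(P[...,1]<.2)
k,l,s,ce=cv2.connectedComponentsWithStats(b.astype(np.uint8))
for i in range(1,k):
    if s[i,4]>30: print(ce[i].round(),s[i,4],np.percentile(P[l==i],[3,50,97],axis=0).round(3).tolist())
o=robot.get_obs(); print(o['position'],o['grip_width'],o['grip_force'],o['ft_force'])
E
```

```text
[296. 211.] 213 [[0.536, -0.059, 0.133], [0.546, -0.054, 0.15], [0.581, -0.014, 0.162]]
[ 0.55697875 -0.03429186  0.1864923 ] 0.04567260985410072 29.98984380858019 [ 0.2143113  -0.06884876 -2.10314566]
```

>>> send_rows --increments '[0,0,-0.08,-0.4,0.2,0,0.3,0,0,-0.11,-0.8,0.3,0,0.3,0,0,-0.11,-1,0.4,0,0.3,0,0,-0.11,-1,0.4,0,0.3,0,0,-0.11,-1,0.4,0,0.3,0,0,-0.11,-1,0.4,0,0.3,0,0,-0.11,-1,0.4,0,0.3,0,0,-0.11,-1,0.4,0,0.3,0,0,-0.11,-1,0.4,0,0.3,0,0,-0.11,-0.8,0.4,0,0.3,0,0,-0.11,-0.8,0.3,0,0.3,0,0,-0.11,-0.7,0.3,0,0.3,0,0,-0.11,-0.5,0.2,0,0.3,0,0,-0.11,-0.2,0.2,0,0.3,0,0,-0.061,0,0,0,0.3,0,0,0,0,0,0,0.3,0,0,0,0,0,0,0.3]'

```text
time: 20.43
position: [0.4444, 0.0129, 0.1852]
tool_rot: [0.73, 0.683, -0.0, -0.001]
ft_force: [-0.5, 0.6, -2.0]
grip_width: 0.046
grip_force: 30.0
```

```bash
cat > p.py <<'E'
from m import *
import sys
d=np.array([.0663,.9978]); nx=np.array([.9978,-.0663]); C=np.array([450.7,96.])
c=cam('side'); P=cloud(c); hsv=cv2.cvtColor(c['image'],cv2.COLOR_RGB2HSV)
b=(cv2.inRange(hsv,(100,90,30),(125,255,255))>0)&(P[...,0]>.4)&(P[...,0]<.57)&(P[...,1]>-.15)&(P[...,1]<.2)&(P[...,2]>.04)
k,l,s,ce=cv2.connectedComponentsWithStats(b.astype(np.uint8))
for i in range(1,k):
    if s[i,4]>25:
        q=P[l==i]*1000; e=np.c_[(q[:,:2]-C)@nx,(q[:,:2]-C)@d,q[:,2]]; print(ce[i].round(),s[i,4],'carr-frame pct',np.percentile(e,[2,50,98],axis=0).round(0).tolist())
o=robot.get_obs(); q=o['position'][:2]*1000-C; print('tool carr',(q@nx).round(1),(q@d).round(1),o['position'],o['tool_rot'].round(3),o['grip_width'],o['ft_force'].round(1))
try: print(carriage(c,z=.072,roi=(.3,.6,-.2,.25)))
except Exception as e: print('nc')
E
python3 p.py
```

```text
[247.  80.] 26 carr-frame pct [[28.0, -97.0, 488.0], [39.0, -48.0, 503.0], [46.0, -39.0, 511.0]]
[248. 221.] 157 carr-frame pct [[-25.0, -111.0, 130.0], [-5.0, -107.0, 143.0], [19.0, -93.0, 158.0]]
tool carr -0.6 -83.4 [0.4445341  0.01279836 0.1852896 ] [ 0.731  0.683 -0.    -0.001] 0.04531422171871956 [ 0.   0.5 -1. ]
(array([431. ,  74.4, 123.6,  24.9,  -3.7]), np.float64(0.07347059262311245))
```

>>> send_rows --increments '[0,0,0,0.06,-0.03,-1,0.3,0,0,0,0,0,-1.5,0.3,0,0,0,0,0,-1,0.3,0,0,0,0,0,-0.6,0.3,0,0,0,0,0,-0.5,0.3,0,0,0,0,0,-0.5,0.3,0,0,0,0,0,-0.5,0.3,0,0,0,0,0,-0.4,0.3,0,0,0,0,0,-0.4,0.3,0,0,0,0,0,-0.3,0.3,0,0,0,0,0,0,0.3]'

```text
time: 21.4
position: [0.4452, 0.0125, 0.1184]
tool_rot: [0.731, 0.682, -0.0, -0.0]
ft_force: [0.5, 0.3, -1.2]
grip_width: 0.0458
grip_force: 30.0
```

>>> send_rows --increments '[0,0,0,0,0,-0.2,0.3,0,0,0,0,0,-0.2,0.3,0,0,0,0,0,-0.2,0.3,0,0,0,0,0,0,0.3]'

```text
time: 21.73
position: [0.4457, 0.0125, 0.1142]
tool_rot: [0.731, 0.682, 0.0, 0.0]
ft_force: [-2.1, 0.7, 13.1]
grip_width: 0.0457
grip_force: 30.0
```

>>> send_rows --increments '[0,0,0,0,0,0.1,0.69,0,0,0,0,0,0,0.69,0,0,0,0,0,0,0.69,0,0,0,0,0,0.5,0.69,0,0,0,0,0,2,0.69,0,0,0,0,0,3,0.69,0,0,0.08,0.5,0.1,3,0.69,0,0,0.12,1.5,0.2,0,0.69,0,0,0.12,1.7,0.3,0,0.69,0,0,0.12,1.7,0.3,0,0.69,0,0,0.12,1.7,0.3,0,0.69,0,0,0.12,1.7,0.3,0,0.69,0,0,0.12,1.7,0.3,0,0.69,0,0,0.12,1.7,0.3,0,0.69,0,0,0.12,1.7,0.3,0,0.69,0,0,0.12,1.7,0.3,0,0.69,0,0,0.12,1.7,0.3,0,0.69,0,0,0.12,1.2,0.2,0,0.69,0,0,0.12,0.8,0.1,0,0.69,0,0,0.12,0,0,0,0.69]'

```text
time: 23.4
position: [0.6403, 0.0456, 0.1987]
tool_rot: [-0.003, 1.0, -0.0, 0.001]
ft_force: [0.3, 0.8, 0.2]
grip_width: 0.0601
grip_force: 0.0
```

>>> send_rows --increments '[0,0,0.05,0,0,0,0.69,0,0,0,0,0,0,0.69]'

```text
time: 23.57
position: [0.6383, 0.0455, 0.1985]
tool_rot: [-0.026, 1.0, 0.0, -0.0]
ft_force: [0.3, -0.6, -0.3]
grip_width: 0.0601
grip_force: 0.0
```

```bash
python3 p.py; python3 - <<'E'
from st import *
look('5')
from b import *
bails(load('top'),(.044,.124))
c=load('side'); S=cv2.resize(c['image'][110:290,180:400],None,fx=3.3,fy=3.3,interpolation=cv2.INTER_CUBIC); cv2.imwrite('pics/s5.png',S[...,::-1])
E
```

```text
[248.  71.] 46 carr-frame pct [[23.0, -88.0, 521.0], [34.0, -78.0, 530.0], [57.0, -48.0, 544.0]]
[250. 237.] 59 carr-frame pct [[-23.0, -112.0, 68.0], [-3.0, -108.0, 84.0], [20.0, -96.0, 89.0]]
tool carr 190.4 -37.9 [0.63821374 0.04550794 0.198557  ] [-0.024  1.     0.    -0.   ] 0.05990399276859419 [-0.  -0.4  0.7]
(array([451.7, 108.5, 210.3,  61.8,  -3.7]), np.float64(0.0729849024991146))
attempt to get argmax of an empty sequence
side (array([451.7, 108.3, 210. ,  61.7,  -3.7]), np.float64(0.07312214906683956))
tip carr x,y,z 55.9 -48.6 73.9 15Traceback (most recent call last):
  File "<stdin>", line 4, in <module>
  File "b.py", line 6, in bails
    v,u=np.nonzero(m); q=onz(c,np.c_[u,v],.118)*1000
                         ~~~^^^^^^^^^^^^^^^^^^^
  File "h.py", line 12, in onz
    R,t=np.array(c['R']),np.array(c['t']); o=-R.T@t; d=rays(c,px)@R
                                                       ~~~~^^^^^^
  File "h.py", line 9, in rays
    u=cv2.undistortPoints(np.array(px,float).reshape(-1,1,2),K(c),np.array(c['dist_coeffs'],float)).reshape(-1,2)
      ~~~~~~~~~~~~~~~~~~~^^^^^^^^^^^^^^^^^^^^^^^^^^^^^^^^^^^^^^^^^^^^^^^^^^^^^^^^^^^^^^^^^^^^^^^^^^
cv2.error: OpenCV(4.12.0) /io/opencv/modules/calib3d/src/undistort.dispatch.cpp:347: error: (-215:Assertion failed) CV_IS_MAT(_src) && CV_IS_MAT(_dst) && (_src->rows == 1 || _src->cols == 1) && (_dst->rows == 1 || _dst->cols == 1) && _src->cols + _src->rows - 1 == _dst->rows + _dst->cols - 1 && (CV_MAT_TYPE(_src->type) == CV_32FC2 || CV_MAT_TYPE(_src->type) == CV_64FC2) && (CV_MAT_TYPE(_dst->type) == CV_32FC2 || CV_MAT_TYPE(_dst->type) == CV_64FC2) in function 'cvUndistortPointsInternal'
```

>>> send_rows --increments '[0,0,-0.11,0.33,-0.2,0,0.69,0,0,0,0,0,-2,0.69,0,0,0,0,0,-2,0.69,0,0,0,0,0,-2.5,0.69,0,0,0,0,0,-2,0.69,0,0,0,0,0,-1.4,0.69,0,0,0,0,0,-0.9,0.69,0,0,0,0,0,0,0.69,0,0,0,0,0,0,0.3,0,0,0,0,0,0,0.3,0,0,0,0,0,0,0.3,0,0,0,0,0,0,0.3,0,0,0,0,0,0,0.3,0,0,0,0,0,0,0.3]'

```text
time: 24.88
position: [0.6427, 0.0433, 0.0921]
tool_rot: [0.03, 1.0, -0.0, 0.001]
ft_force: [0.6, 0.5, 4.0]
grip_width: 0.0457
grip_force: 30.0
```

>>> send_rows --increments '[0,0,0,0,0,0.5,0.3,0,0,0,0,0,0.8,0.3,0,0,0,0,0,0.8,0.3,0,0,0,0,0,0.5,0.3,0,0,0,0,0,0,0.3,0,0,0,0,0,0,0.3]'

```text
time: 25.38
position: [0.642, 0.0435, 0.1174]
tool_rot: [0.03, 1.0, -0.0, 0.0]
ft_force: [1.5, -0.1, -0.9]
grip_width: 0.0459
grip_force: 30.0
```

>>> send_rows --increments '[0,0,0,-0.6,0.04,0,0.3,0,0,0,-1,0.06,0,0.3,0,0,0,-1.2,0.07,0,0.3,0,0,0,-1.3,0.08,0,0.3,0,0,0,-1.3,0.08,0,0.3,0,0,0,-1.2,0.07,0.2,0.3,0,0,0,-0.9,0.05,1,0.3,0,0,0,-0.5,0,2,0.3,0,0,0,0,0,2,0.3,0,0,0,0,0,1.2,0.3,0,0,0,0,0,0.6,0.3,0,0,0,0,0,0,0.3]'

```text
time: 26.38
position: [0.5626, 0.0479, 0.1887]
tool_rot: [0.03, 1.0, -0.0, 0.002]
ft_force: [0.5, 0.1, -2.3]
grip_width: 0.0458
grip_force: 30.0
```

>>> send_rows --increments '[0,0,-0.11,-0.4,0.1,0,0.3,0,0,-0.11,-0.8,0.1,0,0.3,0,0,-0.11,-1,0.2,0,0.3,0,0,-0.11,-1,0.2,0,0.3,0,0,-0.11,-1,0.2,0,0.3,0,0,-0.11,-1,0.2,0,0.3,0,0,-0.11,-1,0.2,0,0.3,0,0,-0.11,-1,0.2,0,0.3,0,0,-0.11,-1,0.2,0,0.3,0,0,-0.11,-0.9,0.2,0,0.3,0,0,-0.11,-0.8,0.1,0,0.3,0,0,-0.11,-0.7,0.1,0,0.3,0,0,-0.11,-0.5,0,0,0.3,0,0,-0.11,-0.3,0,0,0.3,0,0,-0.037,0,0,0,0.3,0,0,0,0,0,0,0.3,0,0,0,0,0,0,0.3]'

```text
time: 27.8
position: [0.4474, 0.068, 0.1863]
tool_rot: [0.73, 0.684, -0.0, -0.0]
ft_force: [0.2, 0.6, -1.8]
grip_width: 0.0455
grip_force: 30.0
```

```bash
python3 p.py
```

```text
[244.  80.] 31 carr-frame pct [[20.0, -84.0, 498.0], [28.0, -75.0, 511.0], [35.0, -37.0, 520.0]]
[237. 206.] 155 carr-frame pct [[-25.0, -55.0, 128.0], [-6.0, -52.0, 142.0], [17.0, -32.0, 158.0]]
[250. 237.] 62 carr-frame pct [[-23.0, -111.0, 71.0], [-2.0, -108.0, 84.0], [20.0, -94.0, 88.0]]
tool carr -1.3 -28.2 [0.4475206  0.06796741 0.18639576] [ 0.73   0.684 -0.    -0.   ] 0.04565987911081944 [-0.  -0.5 -0.8]
(array([434.5, 122.3, 170.2,  25.6,  -3.7]), np.float64(0.07286617426059458))
```

>>> send_rows --increments '[0,0,0,0.13,0.05,-1,0.3,0,0,0,0,0,-1.5,0.3,0,0,0,0,0,-1,0.3,0,0,0,0,0,-0.6,0.3,0,0,0,0,0,-0.5,0.3,0,0,0,0,0,-0.5,0.3,0,0,0,0,0,-0.5,0.3,0,0,0,0,0,-0.4,0.3,0,0,0,0,0,-0.4,0.3,0,0,0,0,0,-0.3,0.3,0,0,0,0,0,-0.2,0.3,0,0,0,0,0,0,0.3]'

```text
time: 28.85
position: [0.4489, 0.0685, 0.1175]
tool_rot: [0.73, 0.683, -0.0, -0.0]
ft_force: [-0.2, 0.3, -2.3]
grip_width: 0.0456
grip_force: 30.0
```

>>> send_rows --increments '[0,0,0,0,0,-0.2,0.3,0,0,0,0,0,-0.1,0.3,0,0,0,0,0,0,0.3]'

```text
time: 29.1
position: [0.4493, 0.0685, 0.1153]
tool_rot: [0.73, 0.683, 0.0, 0.0]
ft_force: [-0.6, 0.2, 1.9]
grip_width: 0.0457
grip_force: 30.0
```

>>> send_rows --increments '[0,0,0,0,0,-0.15,0.3,0,0,0,0,0,0,0.69,0,0,0,0,0,0,0.69,0,0,0,0,0,0.5,0.69,0,0,0,0,0,2,0.69,0,0,0,0,0,3,0.69,0,0,0,0.5,0.1,3,0.69,0,0,0.12,1.5,0.4,0,0.69,0,0,0.12,1.7,0.5,0,0.69,0,0,0.12,1.7,0.5,0,0.69,0,0,0.12,1.7,0.5,0,0.69,0,0,0.12,1.7,0.5,0,0.69,0,0,0.12,1.7,0.5,0,0.69,0,0,0.12,1.7,0.5,0,0.69,0,0,0.12,1.7,0.5,0,0.69,0,0,0.12,1.7,0.5,0,0.69,0,0,0.12,1.7,0.5,0,0.69,0,0,0.12,1.2,0.4,0,0.69,0,0,0.12,0.8,0.3,0,0.69,0,0,0.12,0.4,0.2,0,0.69]'

```text
time: 30.77
position: [0.6472, 0.1277, 0.1981]
tool_rot: [0.035, 0.999, 0.0, 0.0]
ft_force: [0.3, 1.2, -0.9]
grip_width: 0.0599
grip_force: 0.0
```

>>> send_rows --increments '[0,0,0.014,0,0,0,0.69,0,0,0,0,0,0,0.69]'

```text
time: 30.93
position: [0.6457, 0.1275, 0.198]
tool_rot: [0.032, 0.999, -0.0, -0.0]
ft_force: [-0.2, -0.3, -0.7]
grip_width: 0.0602
grip_force: 0.0
```

```bash
python3 p.py; python3 - <<'E'
from m import *
c=load('side'); S=cv2.resize(c['image'][110:290,180:400],None,fx=3.3,fy=3.3,interpolation=cv2.INTER_CUBIC); cv2.imwrite('pics/s6.png',S[...,::-1])
E
```

```text
[250. 237.] 61 carr-frame pct [[-23.0, -110.0, 71.0], [-3.0, -108.0, 84.0], [19.0, -95.0, 89.0]]
tool carr 192.3 44.2 [0.64549048 0.12740034 0.19808707] [ 0.033  0.999 -0.    -0.001] 0.05980061785152787 [-0.1  0.2  0.7]
(array([453.5, 135. , 156.4,  61.4,  -4.4]), np.float64(0.07322705396562672))
```

View pics/s6.png

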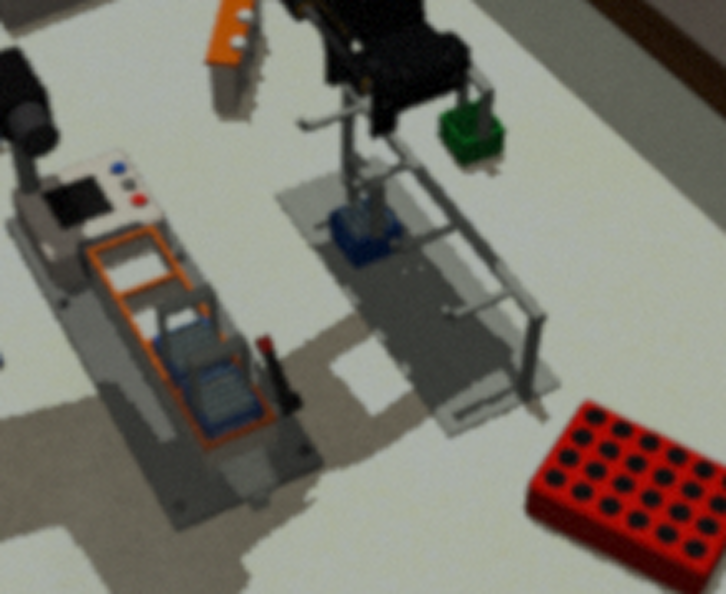

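Two baskets sit upright in the rear pockets at crop (232,390) and (190,340), and the lever is still over. The last basket hangs at (365,230) under the gripper.

>>> send_rows --increments '[0,0,0,0.1,-0.3,0,0.69,0,0,0,0,0,-2,0.69,0,0,0,0,0,-2,0.69,0,0,0,0,0,-2.5,0.69,0,0,0,0,0,-2,0.69,0,0,0,0,0,-1.4,0.69,0,0,0,0,0,-0.9,0.69,0,0,0,0,0,0,0.69,0,0,0,0,0,0,0.3,0,0,0,0,0,0,0.3,0,0,0,0,0,0,0.3,0,0,0,0,0,0,0.3,0,0,0,0,0,0,0.3,0,0,0,0,0,0,0.3]'

```text
time: 32.15
position: [0.648, 0.1245, 0.0916]
tool_rot: [0.031, 1.0, 0.0, 0.001]
ft_force: [-0.9, -0.3, 3.6]
grip_width: 0.0458
grip_force: 29.8
```

>>> send_rows --increments '[0,0,0,0,0,0.5,0.3,0,0,0,0,0,0.8,0.3,0,0,0,0,0,0.8,0.3,0,0,0,0,0,0.5,0.3,0,0,0,0,0,0,0.3,0,0,0,0,0,0,0.3]'

```text
time: 32.65
position: [0.6473, 0.1245, 0.117]
tool_rot: [0.031, 1.0, 0.0, 0.001]
ft_force: [-0.9, 0.0, -3.0]
grip_width: 0.0458
grip_force: 29.8
```

>>> send_rows --increments '[0,0,0,-0.6,0.04,0,0.3,0,0,0,-1,0.06,0,0.3,0,0,0,-1.2,0.07,0,0.3,0,0,0,-1.3,0.08,0,0.3,0,0,0,-1.3,0.08,0,0.3,0,0,0,-1.2,0.07,0.2,0.3,0,0,0,-0.9,0.05,1,0.3,0,0,0,-0.5,0,2,0.3,0,0,0,0,0,2,0.3,0,0,0,0,0,1.2,0.3,0,0,0,0,0,0.6,0.3,0,0,0,0,0,0,0.3]'

```text
time: 33.65
position: [0.5679, 0.1291, 0.1882]
tool_rot: [0.031, 1.0, 0.0, 0.002]
ft_force: [0.5, 0.3, -1.0]
grip_width: 0.0456
grip_force: 29.8
```

>>> send_rows --increments '[0,0,-0.11,-0.4,0,0,0.3,0,0,-0.11,-0.8,0,0,0.3,0,0,-0.11,-1,0,0,0.3,0,0,-0.11,-1,0,0,0.3,0,0,-0.11,-1,-0.1,0,0.3,0,0,-0.11,-1,-0.1,0,0.3,0,0,-0.11,-1,-0.1,0,0.3,0,0,-0.11,-1,-0.1,0,0.3,0,0,-0.11,-1,-0.1,0,0.3,0,0,-0.11,-0.9,0,0,0.3,0,0,-0.11,-0.8,0,0,0.3,0,0,-0.11,-0.7,0,0,0.3,0,0,-0.11,-0.5,0,0,0.3,0,0,-0.11,-0.3,0,0,0.3,0,0,-0.037,0,0,0,0.3,0,0,0,0,0,0,0.3,0,0,0,0,0,0,0.3]'

```text
time: 35.07
position: [0.4526, 0.1239, 0.1858]
tool_rot: [0.731, 0.683, -0.0, -0.0]
ft_force: [-0.2, 0.4, -1.3]
grip_width: 0.0462
grip_force: 29.8
```

```bash
python3 p.py
```

```text
[227. 190.] 158 carr-frame pct [[-25.0, 2.0, 129.0], [-6.0, 6.0, 142.0], [18.0, 30.0, 158.0]]
[235. 225.] 30 carr-frame pct [[-24.0, -82.0, 68.0], [-21.0, -51.0, 85.0], [-14.0, -39.0, 109.0]]
[250. 237.] 59 carr-frame pct [[-22.0, -111.0, 71.0], [-2.0, -107.0, 84.0], [20.0, -95.0, 88.0]]
tool carr 0.3 28.0 [0.45281947 0.12391028 0.18588904] [ 0.731  0.683 -0.    -0.   ] 0.04595038371344871 [-0.   0.8  0. ]
(array([431.4, 155.3, 118.4,  21.2,  -8.8]), np.float64(0.07335158094729746))
```

>>> send_rows --increments '[0,0,0,0,-0.06,-1,0.3,0,0,0,0,0,-1.5,0.3,0,0,0,0,0,-1,0.3,0,0,0,0,0,-0.6,0.3,0,0,0,0,0,-0.5,0.3,0,0,0,0,0,-0.5,0.3,0,0,0,0,0,-0.5,0.3,0,0,0,0,0,-0.4,0.3,0,0,0,0,0,-0.4,0.3,0,0,0,0,0,-0.3,0.3,0,0,0,0,0,-0.2,0.3,0,0,0,0,0,0,0.3]'

```text
time: 36.12
position: [0.4529, 0.1234, 0.117]
tool_rot: [0.731, 0.682, -0.0, -0.0]
ft_force: [1.0, 0.5, -0.8]
grip_width: 0.0459
grip_force: 29.8
```

>>> send_rows --increments '[0,0,0,0,0,-0.2,0.3,0,0,0,0,0,-0.1,0.3,0,0,0,0,0,0,0.3]'

```text
time: 36.37
position: [0.4534, 0.1235, 0.1151]
tool_rot: [0.731, 0.682, 0.0, 0.0]
ft_force: [-2.2, 0.2, 5.0]
grip_width: 0.0458
grip_force: 29.8
```

>>> send_rows --increments '[0,0,0,0,0,-0.1,0.3,0,0,0,0,0,0,0.69,0,0,0,0,0,0,0.69,0,0,0,0,0,0.5,0.69,0,0,0,0,0,2,0.69,0,0,0,0,0,3,0.69,0,0,0,0,0,4,0.69,0,0,0,0,-2,3,0.69,0,0,0,0.4,-3.9,0,0.69,0,0,0,0.4,-3.9,0,0.69,0,0,0,0.4,-3.9,0,0.69,0,0,0,0.4,-3.9,0,0.69,0,0,0,0.4,-3.9,0,0.69,0,0,0,0.4,-3.9,0,0.69,0,0,0,0.4,-3.9,0,0.69,0,0,0,0.4,-3.9,0,0.69,0,0,0,0.4,-3.9,0,0.69,0,0,0,0.4,-3.9,0,0.69,0,0,0,0,0,0,0.69,0,0,0,0,0,0,0.69]'

```text
time: 38.03
position: [0.493, -0.289, 0.2381]
tool_rot: [0.732, 0.681, 0.0, 0.0]
ft_force: [0.0, -0.3, 0.0]
grip_width: 0.0603
grip_force: 0.0
```

```bash
python3 p.py; python3 - <<'E'
from st import *
look('7')
from h import *
c=load('top');P=cloud(c); hsv=cv2.cvtColor(c['image'],cv2.COLOR_RGB2HSV)
q=P.reshape(-1,3)*1000; e=np.c_[(q[:,:2]-C)@nx,(q[:,:2]-C)@d,q[:,2]]
for y in (-84,-28,28):
    k=(abs(e[:,0])<26)&(abs(e[:,1]-y)<25); print(y,'bail top z',np.percentile(e[k,2],[50,90,98]).round(1))
S=cv2.resize(c['image'][150:300,140:350],None,fx=3.7,fy=3.7,interpolation=cv2.INTER_CUBIC); cv2.imwrite('pics/t7.png',S[...,::-1])
E
```

```text
[236. 206.] 35 carr-frame pct [[-5.0, -18.0, 68.0], [10.0, 3.0, 85.0], [20.0, 11.0, 94.0]]
[225. 209.] 31 carr-frame pct [[-24.0, -28.0, 66.0], [-20.0, 5.0, 86.0], [-14.0, 18.0, 115.0]]
[234. 224.] 32 carr-frame pct [[-24.0, -81.0, 66.0], [-21.0, -50.0, 85.0], [-12.0, -37.0, 107.0]]
[246. 222.] 33 carr-frame pct [[-4.0, -78.0, 64.0], [13.0, -54.0, 78.0], [20.0, -44.0, 95.0]]
[249. 236.] 70 carr-frame pct [[-23.0, -112.0, 70.0], [-3.0, -106.0, 84.0], [20.0, -93.0, 89.0]]
tool carr 67.1 -379.4 [ 0.49251673 -0.28700247  0.23795817] [ 0.732  0.682  0.    -0.001] 0.06006138364373494 [ 0.7  0.3 -0.7]
(array([450.7,  96.2, 233.9,  61.2,  -3.7]), np.float64(0.07313727140513496))
top (array([450. , 110.9, 193.7,  60.2,  -3.7]), np.float64(0.07112137034144805))
tip carr x,y,z 55.3 -44.8 70.5 24
side (array([450.6,  96. , 233.3,  61.2,  -3.7]), np.float64(0.07302494798408492))
tip carr x,y,z 55.1 -48.0 74.0 14
-84 bail top z [ 80.5 140.7 142.8]
-28 bail top z [ 80.6 139.9 142.2]
28 bail top z [ 81.4 140.2 143.1]
```

View pics/t7.png

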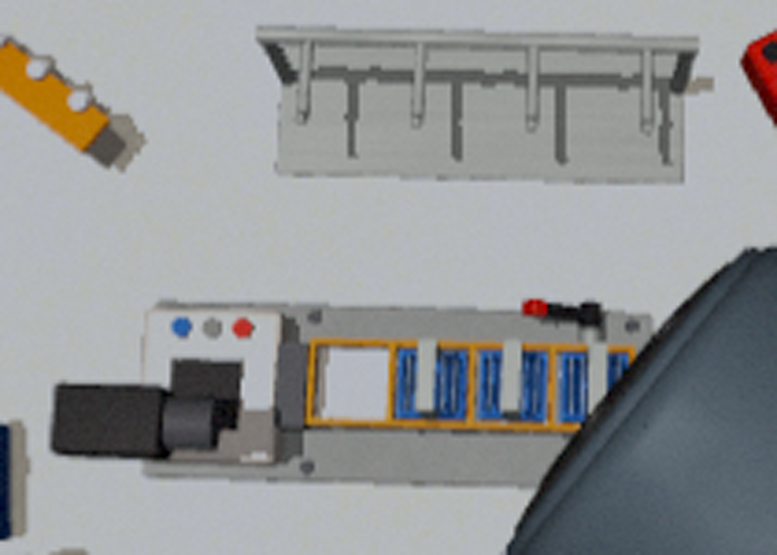

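All three bail tops measure about 141 mm, which is fully seated. The top crop shows them in the pockets at (432,380), (513,380) and (595,375), the carriage front against the stop at (305,385), the lever over at (560,310) and every hook empty.

```bash
python3 -c "
from rig import robot
print(robot.hand_in())"
```

```text
the job is handed in; nothing more can be done
None
```

The job is handed in at about 38 s: the carriage is home against the stop and clamped, and all three baskets present are seated in the three rear pockets. The judge returned no verdict.

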